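# Raise a specimen on the cam lift and hold it

### The job

Balance the round resin specimen puck on the domed seat of the cam lift and let go of it while the lever is still down. Then swing the lever up by its crossbar handle until the cam is at its highest lift, with the lever standing straight up, without upsetting the puck or disturbing the other things on the bench. The lever springs back if released, so finish while still holding it there, the puck balanced on the seat by itself.

Things in the scene. Friction and masses are not known exactly. Their poses are not given: they have to be found in the camera images.
- puck: loose mounted specimen: plain cream resin cylinder, 32 mm diameter, 20 mm tall, about 30 g, standing on the bench on its flat face. The only such puck here. Origin: centre of its underside, z up along its axis.
- cam_lift: cam lift, fixed to the bench: dark steel base plate 110x120x12 mm (x by y), two upright aluminium cheeks 60 mm long (x), 8 mm thick, centred at y = +-22.5 mm, tops at z = 85 mm, with a steel eccentric disc between them and above it a sliding steel seat with a domed top. The lever swings outside the cheeks on the -y side. Origin: centre of the underside of the base plate; z up, -x is the side to which the lever lies when it is down.
- dome_top (a point): highest point of the domed seat: a polished steel cap 34 mm in diameter, radius of curvature 45 mm (its edge 3.3 mm below its top), on the centre line of the lift, 97 mm above the bench with the lever down and 107 mm at the highest lift. A puck placed off centre tilts, about 1.6 degrees for each mm.
- handle (a point): centre of the lever's black handle: a round bar 16 mm in diameter and 56 mm long that stands out sideways from the end of the lever's arm, level and parallel to the hinge axis (along the lift's y), reaching 28 mm either way from this point; 120 mm from the hinge axis; 89 mm above the bench with the lever down, 166 mm straight up. The arm, a 10 mm round steel rod, joins it at its +y end.
- axle (a point): point on the lever's horizontal hinge axis (parallel to the lift's y axis), in the plane in which the middle of the handle swings: 85 mm to the -y side of the lift's centre line, 46 mm above the bench. The handle moves in the upright x-z plane of the lift through this point.
- cam_lever (a joint): angle of the lever, rad: 0 = down against its stop (leaning 1.2 rad from straight up, towards the lift's -x), growing as it swings up; 1.2 = straight up, the highest lift (10 mm above the start); beyond it, to the stop at 1.7, the cam lets the seat down again. A spring returns it to 0; holding it straight up takes about 0.25 N m, or 2 to 3 N at the handle.
- spare_objective: bystander, to be left where it is: white and black microscope objective, tapered, 26 mm wide, 46 mm tall. Origin: centre of its underside.
- objective_can: bystander, to be left where it is: black screw-lid can, 41 mm wide, 59 mm tall. Origin: centre of its underside.
- loupe: bystander, to be left where it is: black waisted eye loupe, 35 mm wide, 30 mm tall. Origin: centre of its underside.
- tally: bystander, to be left where it is: hand tally counter, 42x70x18 mm. Origin: centre of its underside.
- waffle_a: bystander, to be left where it is: flat lidded black die tray, 51x52x12 mm. Origin: centre of its underside.
Not all that is in view belongs to the job. What is shaped like the puck but pink is not meant.

How it is judged:
On the way:
1. the puck is balanced on the domed seat, let go, with the lever still down (horizontal distance between puck and dome_top below 0.014 m and z of puck in the frame of dome_top between -0.005 and 0.005 m and angle between puck's own z axis and vertical below 0.3 rad and contact force between puck and cam_lift above 0.05 N and contact force between puck and the arm below 0.02 N and contact force between puck and the fingers below 0.02 N and value of joint cam_lever below 0.2 rad), for 0.3 s.
At the end, for the whole second after the job is handed in: the puck stands balanced on the dome and touched by nothing else: its centre within 14 mm of the dome's top point, tilted less than 0.3 rad, at rest; the robot touches the lift with more than 0.5 N and the lever is held within 0.2 rad of straight up (joint 1.0 to 1.4) (horizontal distance between puck and dome_top below 0.014 m and z of puck in the frame of dome_top between -0.005 and 0.005 m and angle between puck's own z axis and vertical below 0.3 rad and contact force between puck and cam_lift above 0.05 N and contact force between puck and the arm below 0.02 N and contact force between puck and the fingers below 0.02 N and value of joint cam_lever between 1 and 1.4 rad and contact force between any of the fingers, the arm and cam_lift above 0.5 N and linear speed of puck below 0.03 m/s); the arm keeps its last pose, push and grip.
It fails at once if spare objective moved more than 3 cm (distance of spare_objective from where it was at the start of the episode above 0.03 m).
It fails at once if objective can moved more than 3 cm (distance of objective_can from where it was at the start of the episode above 0.03 m).
It fails at once if loupe moved more than 3 cm (distance of loupe from where it was at the start of the episode above 0.03 m).
It fails at once if tally moved more than 3 cm (distance of tally from where it was at the start of the episode above 0.03 m).
It fails at once if waffle a moved more than 3 cm (distance of waffle_a from where it was at the start of the episode above 0.03 m).
It also fails if it takes over 51 s, if anything falls off the work surface, if the arm or the gripper's body presses on something with over 40 N, if the wrist force passes 120 N, or if a joint passes its speed limit or range.

### The arm

A 7-joint arm with a two-finger parallel gripper is mounted at the origin on a cart in front of the work surface, level with it; the furniture and walls round the work are solid. World frame = base frame: x ahead of the robot, y to its left, z up, the work surface at z = 0. Lengths are in m, angles in rad, forces in N, time in s.
With the tool pointing down it reaches from about 0.4 to 0.85 m from the base axis. Payload 10.4 kg.
Tool frame: the origin (TCP) lies at the very end of the fingers, on their centre line; the grasp point (between the pads) lies 19 mm behind it; y points along the fingers, z is the direction in which the jaws open and shut, and the axes are right-handed (so a half turn about y gives the same grasp; the last joint's range is limited). The gripper opens to 85 mm and grips with 20 to 120 N. Pads are 22 mm wide; open, the fingers measure 114 mm over their backs; the gripper's body (76 mm by 85 mm) begins 54 mm behind the grasp point. The pads swing forward as they close: fully open they stand 13 mm farther back than shut.
Start: joints at [1.3, 0.332, -0.065, 1.46, 0.022, 1.35, -0.088], TCP at [0.153, -0.606, 0.231] pointing down, gripper open.
Joint ranges: [-2.6, 2.6], [-0.5, 2.12], [-1.47, 1.34], [0.16, 2.42], [-1.27, 4.41], [0.06, 2.06], [-2.6, 2.6]. Speed limits (rad/s): [2.22, 2.22, 2.79, 2.79, 3.14, 3.14, 3.14].

### API

Orientations are given as a unit quaternion [x, y, z, w].
In Python, from workcell import manip gives the robot as it stands.
- The arm moves only by the tool arm_command, never from a script. Its argument "commands" is a list that holds one entry, the list of rows, each a list of 6 numbers: the shift along the world's x, y, z in cm, then the turn, a rotation vector about the world's x, y, z in degrees. A call has 1 to 20 rows; each row is the pose to reach, as a shift and turn from the pose commanded when the call began; what a row does not reach only later rows make up. A row lasts 1/10 s, in which the tool goes at most 50 mm and 8.59 degrees, less where a joint would pass 70% of its speed; a pose out of reach is approached as far as the arm can. A call with a gripper value outside its range is refused whole. "claw" is the finger opening in cm, from 0 to 8.54, set as the call begins (left out, the last holds). The fingers move at their own pace and stop on an object; "newtons" is the grip in N (left out, the last holds). Time passes only in rows, so rows that repeat a pose let the fingers close. It gives the time, the measured TCP pose, the force and the opening at its end, in the units of the state.
- manip.get_obs(): the state, without advancing time (a new reading comes with each control period).
- manip.camera(name): name is "scene" or "top"; returns a dict with "pixels" (420x560x3 uint8, blue, green, red), "depth" (420x560 float32, m along the optical axis (not along the pixel's ray), 0 where there is no reading), "K" (3x3 intrinsics, pixels), "rvec" (rotation vector, rad) and "tvec" (3), from world to camera coordinates, as OpenCV has them. Camera axes: x right, y down, z forward; pixel columns grow to the right and rows downward; lengths in m; the calibration is good to about 2 mm. A picture is of the moment at which its call begins.
- manip.hand_in(): hands the job in, once; it reports no verdict.
Trained networks look in the newest picture that a camera, given by its name, has taken for a name from the list of things; names that differ only in an ending like _2 or _b are one class to them, and where a whole thing is asked for, a point or a joint stands for the part that bears it (a point fixed in the world has none). Each returns a list of dicts, best first, with "p" (0 to 1); they miss things now and then, are a little off and sometimes report something else, mostly with a low value. They report only what shows in the picture. A call takes as long as a camera call. They do not tell look-alikes from the thing itself.
- manip.masks_of(camera, thing): "mask" (420x560 bool, what is visible of it) and "bbox" ([left, top, right, bottom] in pixels, round what is visible of it).
The state is a dict: "clock": time; "joint_pos": joint angles; "joint_velocities": joint speeds; "tau": joint torques, N m; "position": TCP position; "ee_rot": TCP orientation; "ft_force": force on the tool from outside, world axes, zero at the start; "torque": the same for the moment, N m; "grip_width": opening from 0.0 (shut) to 1.0 (fully open).
Only numpy, scipy, OpenCV 4.12 (cv2) and the standard library are available. Lean on these libraries where they do the work, as an engineer would, in place of code of your own. Each camera call takes 0.05 s, during which the arm holds its last target.

## Working session

There is one attempt and no reset: what is moved stays moved. The work goes in short steps, Python scripts to look and compute and a tool call to move; the robot and the scene stay as the last step left them, time stands still between calls to the robot, and variables do not carry over. Pictures are saved under pics/ and viewed, and the job is handed in when it is done.

Besides the shell and the picture viewer there is one more tool, called after "Emit:" as name(argument=value, ...) on one line, values as JSON. arm_command: Moves the arm, as the interface text tells. Its arguments: {"type":"object","properties":{"commands":{"type":"array"},"claw":{"type":"number"},"newtons":{"type":"number"}},"required":["commands"]}

```bash
ls; mkdir -p pics
cat > h.py <<'E'
import numpy as np, cv2
from workcell import manip
def cam(n):
    c=manip.camera(n); R=cv2.Rodrigues(np.array(c["rvec"],float))[0]; c["R"]=R; c["t"]=np.array(c["tvec"],float).reshape(3); c["K"]=np.array(c["K"],float); return c
def pts(c,mask):
    v,u=np.nonzero(mask&(c["depth"]>0)); d=c["depth"][v,u]
    r=np.linalg.inv(c["K"])@np.vstack([u,v,np.ones_like(u)])*d
    return (c["R"].T@(r-c["t"][:,None])).T
def proj(c,p):
    return cv2.projectPoints(np.array(p,float).reshape(-1,1,3),np.array(c["rvec"],float),c["t"],c["K"],None)[0].reshape(-1,2)
E
python3 - <<'E'
from h import *
o=manip.get_obs(); print(o)
for n in ["scene","top"]:
    c=cam(n); cv2.imwrite(f"pics/{n}0.png",c["pixels"]); print(n,-c["R"].T@c["t"])
    for th in ["puck","cam_lift","handle","spare_objective","objective_can","loupe","tally","waffle_a"]:
        for m in manip.masks_of(n,th)[:3]:
            P=pts(c,m["mask"]); 
            print(th,round(m["p"],2),np.round(m["bbox"]),np.round(np.median(P,0),3) if len(P) else None, np.round(P.min(0),3) if len(P) else '',np.round(P.max(0),3) if len(P) else '')
E
```

```text
pics
{'clock': 0.0, 'joint_pos': array([ 1.30036212,  0.33288797, -0.0647055 ,  1.4609657 ,  0.02159764,
        1.34987364, -0.08848136]), 'joint_velocities': array([-0.00030288,  0.00035133,  0.00060514, -0.00097815, -0.00177791,
       -0.00013965, -0.00077485]), 'tau': array([ 1.07180869e-03, -6.25438428e+01,  4.95910272e-02, -3.91589177e+01,
        1.61765877e-02,  1.01375338e-02,  4.89441584e-05]), 'position': array([ 0.15322145, -0.60553703,  0.23049424]), 'ee_rot': array([-0.08749893,  0.70218435, -0.70118087,  0.08732958]), 'ft_force': array([-0.13475365, -0.92103051, -0.27453343]), 'torque': array([ 0.00068866, -0.0138035 , -0.04451384]), 'grip_width': 0.9982593948014885}
scene [ 0.18404408 -0.63574772  0.71045979]
puck 0.85 [315. 331. 332. 359.] [ 0.458 -0.394  0.021] [ 0.445 -0.408  0.   ] [ 0.48  -0.373  0.025]
puck 0.81 [361. 316. 377. 333.] [ 0.561 -0.411  0.021] [ 0.548 -0.425  0.004] [ 0.58  -0.394  0.024]
puck 0.72 [409. 272. 423. 284.] [ 0.726 -0.398  0.02 ] [ 0.714 -0.412  0.005] [ 0.746 -0.379  0.025]
cam_lift 0.87 [237. 199. 303. 266.] [ 0.536 -0.116  0.054] [ 
[... 1384 characters left out ...]
27]
spare_objective 0.54 [168. 195. 176. 210.] [0.589 0.127 0.034] [ 0.58   0.118 -0.002] [0.604 0.142 0.049]
objective_can 0.65 [364. 163. 384. 188.] [ 0.652 -0.35   0.056] [ 0.635 -0.386 -0.008] [ 0.691 -0.333  0.063]
loupe 0.63 [147. 168. 158. 185.] [0.653 0.181 0.021] [ 0.637  0.162 -0.   ] [0.67  0.195 0.034]
tally 0.72 [174. 244. 191. 266.] [0.463 0.096 0.017] [0.443 0.077 0.005] [0.483 0.115 0.023]
tally 0.4 [138. 266. 170. 293.] [0.409 0.161 0.004] [ 0.376  0.127 -0.005] [0.442 0.192 0.015]
waffle_a 0.8 [140. 268. 168. 289.] [0.409 0.161 0.003] [ 0.378  0.132 -0.005] [0.438 0.191 0.015]
waffle_a 0.39 [147. 169. 159. 184.] [0.656 0.179 0.018] [ 0.637  0.162 -0.005] [0.67  0.195 0.034]
```

View pics/scene0.png

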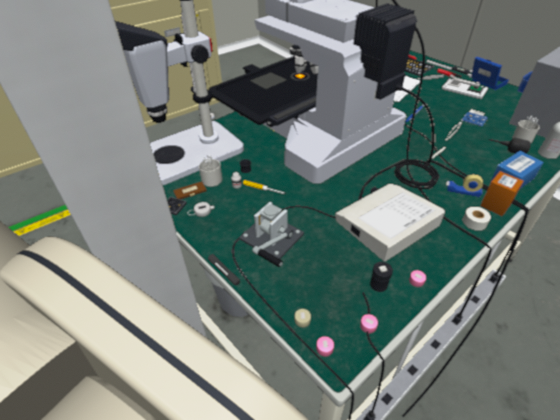

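View pics/top0.png

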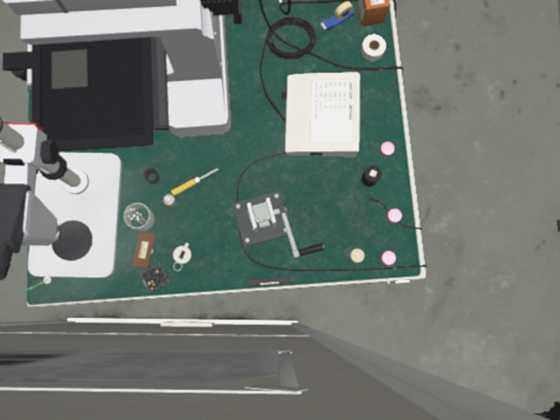

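Run:
```python
import cv2,numpy as np
a=cv2.imread("pics/top0.png")[150:280,225:415]; cv2.imwrite("pics/tc.png",cv2.resize(a,None,fx=4,fy=4,interpolation=cv2.INTER_CUBIC))
a=cv2.imread("pics/scene0.png")[190:370,230:430]; cv2.imwrite("pics/sc.png",cv2.resize(a,None,fx=3,fy=3,interpolation=cv2.INTER_CUBIC))
```

```text
(no output)
```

View pics/tc.png

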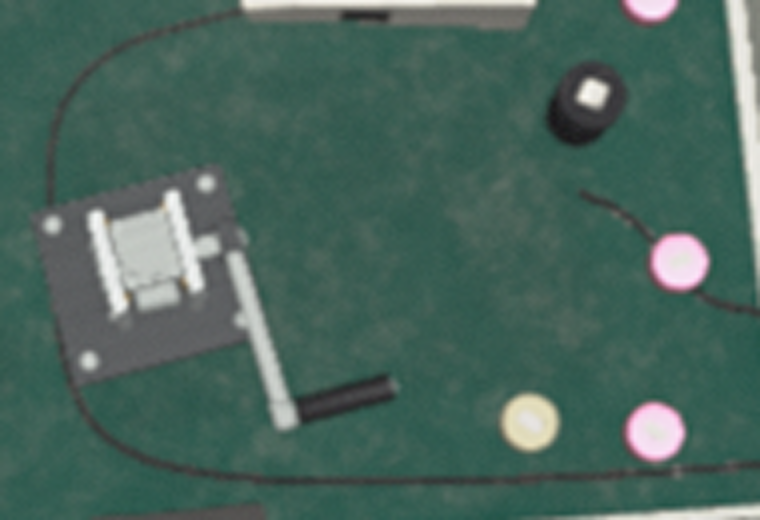

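View pics/sc.png

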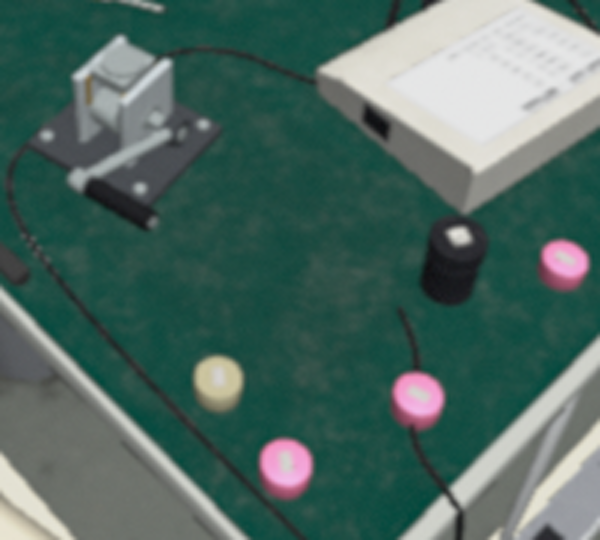

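Candidates (top camera): cream cylinder (358,256); pink ones at (389,258), (394,215) and (388,148). The crop confirms the only cream one is at (358,256), so that is the puck. The lift is at about (262,215), with its handle at about (310,250). Next I measure the geometry.

```bash
cat > meas.py <<'E'
from h import *
from scipy.spatial.transform import Rotation as R
def run():
  for n in ["top","scene"]:
    c=cam(n); allp=np.ones(c["depth"].shape,bool)
    P=pts(c,allp); hsv=cv2.cvtColor(c["pixels"],cv2.COLOR_BGR2HSV)
    v,u=np.nonzero(c["depth"]>0); H=hsv[v,u]
    near=lambda a,b,r:np.hypot(P[:,0]-a,P[:,1]-b)<r
    k=near(.465,-.318,.035)&(P[:,2]>.016)
    q=P[k]; print(n,"puck top",len(q),q.mean(0).round(4),((q.min(0)+q.max(0))/2).round(4))
    k=near(.545,-.1,.075)&(P[:,2]>.089)&(P[:,2]<.11); q=P[k]
    print("dome",len(q),q.mean(0).round(4),q.min(0).round(4),q.max(0).round(4))
    k=near(.545,-.1,.09)&(P[:,2]>.07)&(P[:,2]<.11); q=P[k]
    print("cheeks+dome rect",cv2.minAreaRect((q[:,:2]*1000).astype(np.float32)))
    k=near(.48,-.2,.06)&(P[:,2]>.07)&(P[:,2]<.11)&(H[:,2]<90); q=P[k]
    print("handle",len(q),q.mean(0).round(4),cv2.minAreaRect((q[:,:2]*1000).astype(np.float32)))
    # base plate: dark low-sat pixels near
    k=near(.545,-.1,.11)&(P[:,2]>.007)&(P[:,2]<.018); q=P[k]
    print("base",len(q),cv2.minAreaRect((q[:,:2]*1000).astype(np.float32)))
if __name__=="__main__":
  run()
  o=manip.get_obs(); print(R.from_quat(o["ee_rot"]).as_matrix().round(3))
E
python3 meas.py
```

```text
top puck top 132 [ 0.4653 -0.3193  0.0199] [ 0.4654 -0.3193  0.0212]
dome 237 [ 0.5536 -0.0914  0.094 ] [ 0.5319 -0.1158  0.089 ] [ 0.5762 -0.0636  0.1016]
cheeks+dome rect ((527.84130859375, -110.33912658691406), (138.1992950439453, 66.91814422607422), 35.829524993896484)
handle 174 [ 0.4695 -0.2035  0.095 ] ((470.4331359863281, -203.64511108398438), (16.10666275024414, 54.94865417480469), 16.415884017944336)
base 1466 ((544.7071533203125, -102.35501098632812), (209.4143829345703, 196.28501892089844), 21.56424903869629)
scene puck top 188 [ 0.4656 -0.3188  0.021 ] [ 0.4661 -0.3182  0.0207]
dome 192 [ 0.5518 -0.093   0.095 ] [ 0.5316 -0.1123  0.0891] [ 0.5767 -0.0686  0.1005]
cheeks+dome rect ((527.3450927734375, -109.2878189086914), (137.80062866210938, 68.35847473144531), 36.08618927001953)
handle 192 [ 0.4687 -0.2057  0.0956] ((468.3221130371094, -197.19065856933594), (15.441954612731934, 68.66421508789062), 14.895217895507812)
base 888 ((532.4696044921875, -114.5501708984375), (165.1507110595703, 209.523681640625), 48.44293975830078)
[[-0.969  0.     0.245]
 [-0.245 -0.    -0.969]
 [-0.    -1.     0.   ]]
```

Both cameras agree: puck centre (0.4655, -0.319), dome about (0.553, -0.092), lift yaw about 16°. The handle is at (0.469, -0.205), which matches the lift's given geometry. I move above the puck and align the jaws with the lift's x.

Emit:
arm_command(commands=[[[2.23,2.05,0,0,0,6.5],[4.46,4.1,0,0,0,13],[6.7,6.15,0,0,0,19.6],[8.9,8.2,-0.5,0,0,26.2],[11.15,10.25,-1.5,0,0,32.8],[13.4,12.3,-2.5,0,0,39.3],[15.6,14.3,-4,0,0,45.9],[17.85,16.4,-5.5,0,0,52.5],[20.1,18.4,-7,0,0,59],[22.3,20.5,-9,0,0,65.6],[24.5,22.5,-11,0,0,72.1],[26.8,24.6,-12.5,0,0,78.7],[29,26.6,-14,0,0,85.2],[31.2,28.7,-15,0,0,91.8],[31.2,28.7,-15,0,0,91.8],[31.2,28.7,-15,0,0,91.8],[31.2,28.7,-15,0,0,91.8]]], claw=6, newtons=20)

```text
clock: 2.7
position: [0.4647, -0.3201, 0.0816]
ee_rot: [0.564, -0.426, 0.426, -0.564]
ft_force: [-0.0, -0.2, -0.0]
grip_width: 0.703
```

Run:
```python
from h import *
from scipy.spatial.transform import Rotation as R
o=manip.get_obs(); print(o["clock"],o["position"],o["grip_width"],o["joint_pos"]); print(R.from_quat(o["ee_rot"]).as_matrix().round(3))
c=cam("scene");cv2.imwrite("pics/s1.png",cv2.resize(c["pixels"][190:370,230:430],None,fx=3,fy=3))
```

```text
2.7 [ 0.46468321 -0.32013041  0.08163889] 0.7027091770837478 [ 0.93283973  0.37647218 -0.48914971  1.77122724  0.20208267  1.04328966
  0.64712053]
[[ 0.273 -0.     0.962]
 [-0.962 -0.001  0.273]
 [ 0.001 -1.    -0.   ]]
```

View pics/s1.png

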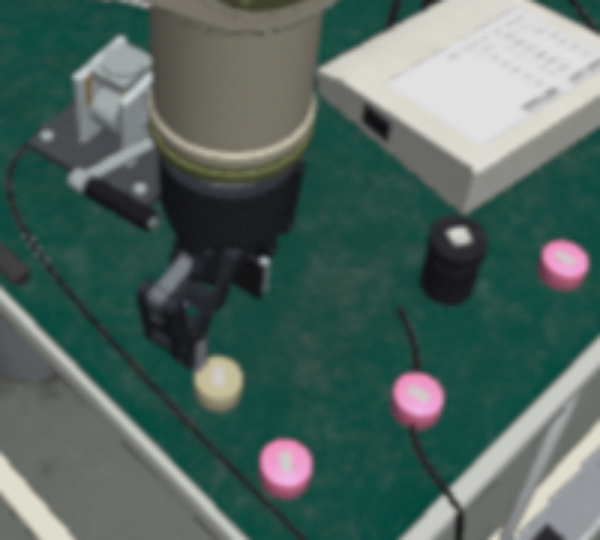

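The picture shows the open gripper over the cream puck (crop 218,383) with the fingers on either side of it. Descend and grip.

Emit:
arm_command(commands=[[[0.05,0.1,-1.5,0,0,0],[0.05,0.1,-3,0,0,0],[0.05,0.1,-4.5,0,0,0],[0.05,0.1,-5.7,0,0,0],[0.05,0.1,-6.7,0,0,0],[0.05,0.1,-7.3,0,0,0],[0.05,0.1,-7.7,0,0,0],[0.05,0.1,-7.7,0,0,0],[0.05,0.1,-7.7,0,0,0]]])

```text
clock: 3.65
position: [0.4661, -0.318, 0.0047]
ee_rot: [-0.565, 0.425, -0.426, 0.565]
ft_force: [0.5, 0.2, 0.6]
grip_width: 0.7
```

Emit:
arm_command(commands=[[[0,0,0,0,0,0],[0,0,0,0,0,0],[0,0,0,0,0,0],[0,0,0,0,0,0],[0,0,0,0,0,0],[0,0,0,0,0,0],[0,0,0,0,0,0],[0,0,0,0,0,0],[0,0,0,0,0,0],[0,0,0,0,0,0]]], claw=2.5, newtons=25)

```text
clock: 4.65
position: [0.4661, -0.3181, 0.0049]
ee_rot: [0.565, -0.425, 0.426, -0.565]
ft_force: [-2.0, 0.2, 5.6]
grip_width: 0.361
```

Emit:
arm_command(commands=[[[0,0,0.5,0,0,0],[0,0,2,0,0,0],[0,0,4,0,0,0],[0,0,6.5,0,0,0],[0,0,9,0,0,0],[0,0,11.5,0,0,0],[0,0,13.5,0,0,0],[0,0,14,0,0,0],[0,0,14,0,0,0],[0,0,14,0,0,0]]])

```text
clock: 5.65
position: [0.4653, -0.3177, 0.1435]
ee_rot: [0.565, -0.426, 0.425, -0.565]
ft_force: [0.1, 0.3, -0.8]
grip_width: 0.363
```

Run:
```python
from h import *
o=manip.get_obs(); print(o["clock"],o["position"],o["grip_width"],o["ft_force"])
c=cam("scene");uv=proj(c,o["position"])[0];print(uv)
u,v=map(int,uv);cv2.imwrite("pics/s2.png",cv2.resize(c["pixels"][v-70:v+50,u-80:u+80],None,fx=5,fy=5,interpolation=cv2.INTER_CUBIC))
P=pts(c,np.ones(c["depth"].shape,bool));vv,uu=np.nonzero(c["depth"]>0)
hsv=cv2.cvtColor(c["pixels"],cv2.COLOR_BGR2HSV)[vv,uu]
k=(np.linalg.norm(P-o["position"],axis=1)<.05)&(hsv[:,2]>130)&(hsv[:,0]<35)&(hsv[:,1]>40)
q=P[k];print(len(q),q.mean(0),q.min(0),q.max(0))
```

```text
5.65 [ 0.46529971 -0.31769879  0.14350916] 0.3625868809620679 [ 0.14926245  0.34537638 -0.7821813 ]
[303.02585411 278.92993931]
105 [ 0.46897737 -0.32642362  0.15751608] [ 0.45651974 -0.33425061  0.14670452] [ 0.48334354 -0.3107313   0.16132348]
```

View pics/s2.png

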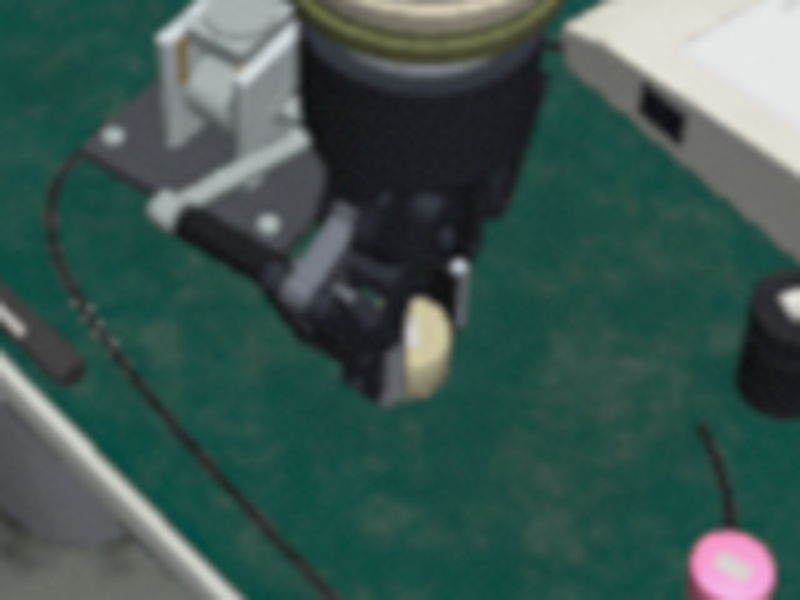

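Run:
```python
from h import *
o=manip.get_obs()
for n in ["scene","top"]:
    c=cam(n);uv=proj(c,o["position"])[0]
    a=np.linspace(0,2*np.pi,40);b=np.array([.4653,-.3185,.1388])
    S=16;u,v=int(uv[0])-25,int(uv[1])-22
    im=cv2.resize(c["pixels"][v:v+37,u:u+50],None,fx=S,fy=S,interpolation=cv2.INTER_CUBIC)
    for z in (0,.02):
        q=proj(c,b+np.c_[.016*np.cos(a),.016*np.sin(a),0*a+z]); cv2.polylines(im,[(((q-[u,v])+.5)*S).astype(int)],True,(0,0,255) if z else (255,0,0),1)
    cv2.imwrite(f"pics/{n}3.png",im)
```

```text
(no output)
```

View pics/scene3.png

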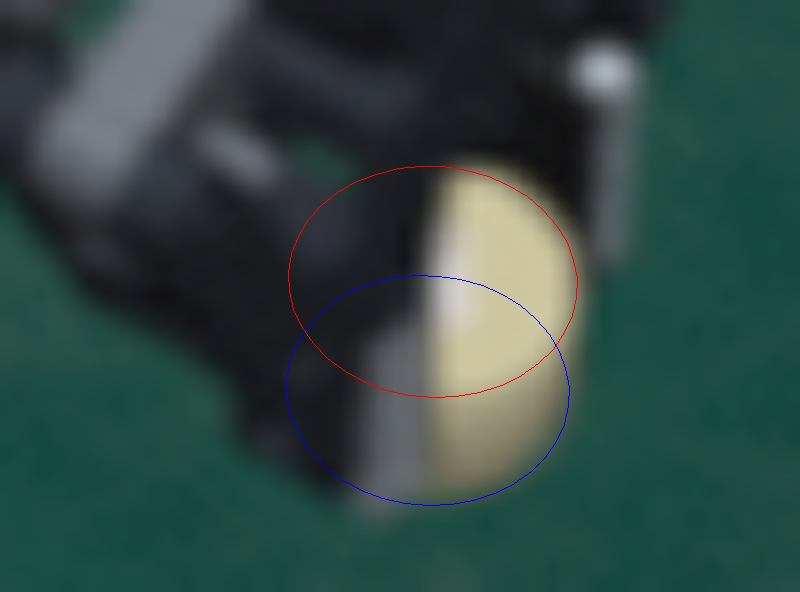

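View pics/top3.png

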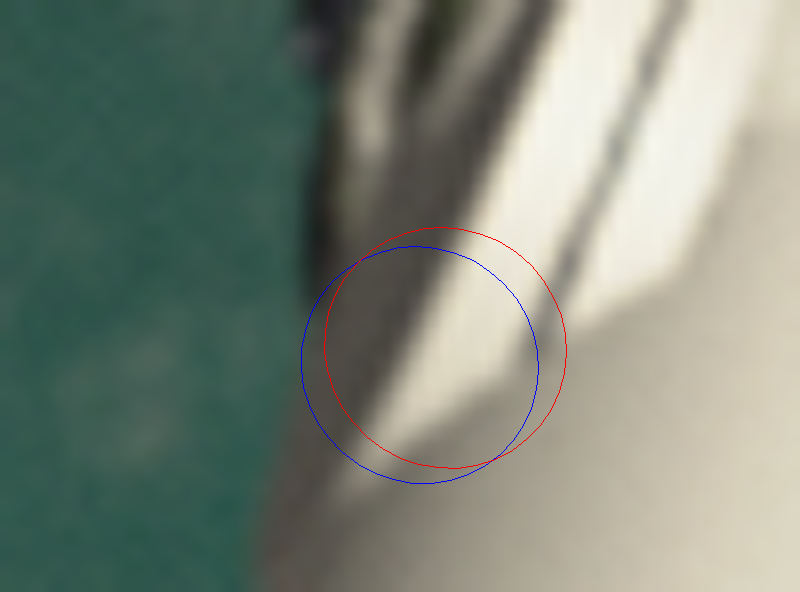

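The overlay shows the puck held upright and matching the predicted outline. I carry it above the dome.

Emit:
arm_command(commands=[[[0.3,0.8,0.3,0,0,0],[1,2.6,0.5,0,0,0],[2,5.1,0.5,0,0,0],[3,7.7,0.5,0,0,0],[4,10.3,0.5,0,0,0],[5,12.8,0.5,0,0,0],[6,15.4,0.5,0,0,0],[7,18,0.5,0,0,0],[8,20.5,0.3,0,0,0],[8.5,21.8,0,0,0,0],[8.8,22.6,-0.5,0,0,0],[8.8,22.6,-1,0,0,0],[8.8,22.6,-1.5,0,0,0],[8.8,22.6,-2,0,0,0],[8.8,22.6,-2,0,0,0],[8.8,22.6,-2,0,0,0]]])

```text
clock: 7.4
position: [0.5536, -0.0926, 0.1243]
ee_rot: [0.565, -0.426, 0.426, -0.564]
ft_force: [0.3, -0.2, -0.7]
grip_width: 0.359
```

Run:
```python
from h import *
o=manip.get_obs(); print(o["clock"],o["position"],o["grip_width"],o["ft_force"])
c=cam("scene");cv2.imwrite("pics/s4.png",cv2.resize(c["pixels"][170:280,210:350],None,fx=5,fy=5,interpolation=cv2.INTER_CUBIC))
```

```text
7.4 [ 0.55362783 -0.09256325  0.12426406] 0.3593892534613883 [ 0.33917017 -0.23792677 -0.68799761]
```

View pics/s4.png

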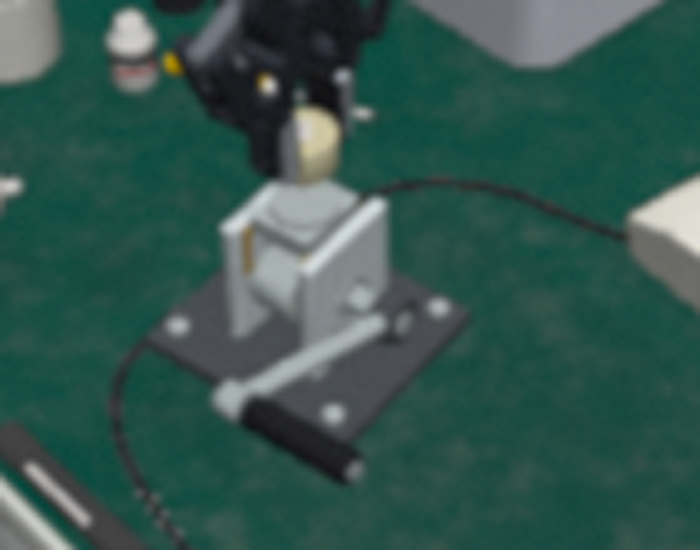

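The puck sits above the dome cap (crop 310,150 over 310,205). I lower slowly.

Emit:
arm_command(commands=[[[-0.05,0.05,-0.4,0,0,0],[-0.05,0.05,-0.8,0,0,0],[-0.05,0.05,-1.2,0,0,0],[-0.05,0.05,-1.5,0,0,0],[-0.05,0.05,-1.7,0,0,0],[-0.05,0.05,-1.9,0,0,0],[-0.05,0.05,-2.0,0,0,0],[-0.05,0.05,-2.0,0,0,0],[-0.05,0.05,-2.0,0,0,0]]])

```text
clock: 8.35
position: [0.5534, -0.0914, 0.1044]
ee_rot: [-0.565, 0.425, -0.426, 0.565]
ft_force: [-0.8, 0.2, 0.1]
grip_width: 0.358
```

Run:
```python
from h import *
o=manip.get_obs(); print(o["clock"],o["position"],o["grip_width"],o["ft_force"])
for n in ["scene","top"]:
    c=cam(n);S=14;u,v=(247,185) if n=="scene" else (237,190)
    im=cv2.resize(c["pixels"][v:v+40,u:u+55],None,fx=S,fy=S,interpolation=cv2.INTER_CUBIC)
    a=np.linspace(0,2*np.pi,40)
    for b,r,col in (([.5532,-.092,.0937],.017,(0,255,0)),([.5532,-.092,.0985],.016,(255,0,0)),([.5532,-.092,.1185],.016,(0,0,255))):
        q=proj(c,np.array(b)+np.c_[r*np.cos(a),r*np.sin(a),0*a]); cv2.polylines(im,[(((q-[u,v])+.5)*S).astype(int)],True,col,1)
    cv2.imwrite(f"pics/{n}5.png",im)
```

```text
8.35 [ 0.55340222 -0.09141444  0.10442749] 0.35835731594251613 [-0.81776474  0.16641002  0.07522366]
```

View pics/scene5.png

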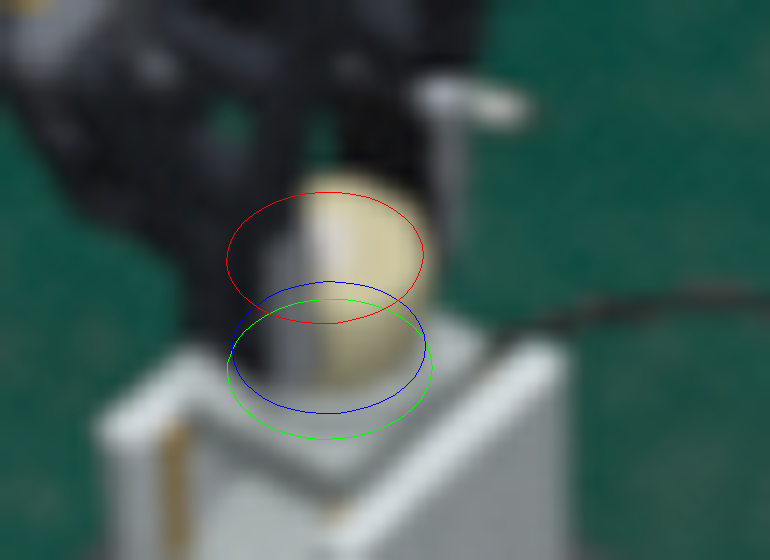

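View pics/top5.png

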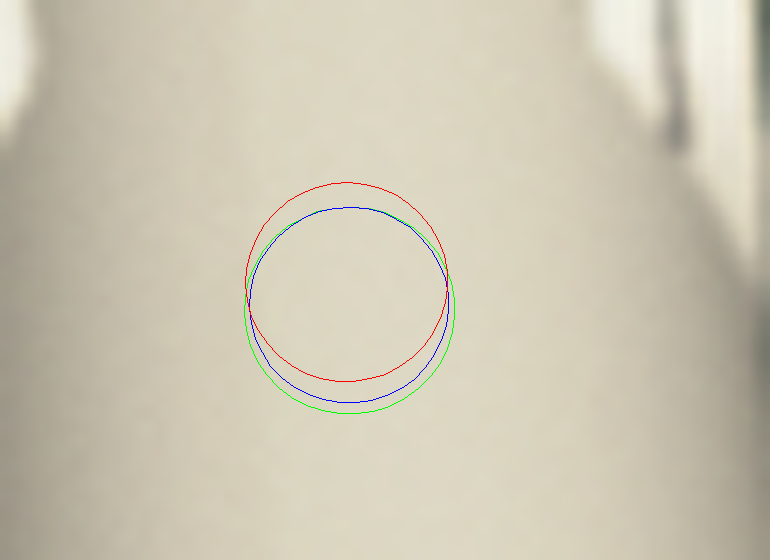

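Emit:
arm_command(commands=[[[0,0,-0.1,0,0,0],[0,0,-0.2,0,0,0],[0,0,-0.2,0,0,0]]])

```text
clock: 8.75
position: [0.5532, -0.0914, 0.1022]
ee_rot: [0.565, -0.426, 0.425, -0.565]
ft_force: [0.4, -0.1, 0.1]
grip_width: 0.358
```

Emit:
arm_command(commands=[[[0,0,-0.1,0,0,0],[0,0,-0.15,0,0,0],[0,0,-0.15,0,0,0]]])

```text
clock: 9.05
position: [0.5535, -0.0915, 0.1015]
ee_rot: [0.565, -0.425, 0.426, -0.565]
ft_force: [-3.2, 0.1, 7.0]
grip_width: 0.364
```

Contact: 7 N upward at TCP z 0.1015. I ease off slightly and open.

Emit:
arm_command(commands=[[[0,0,0.05,0,0,0],[0,0,0.05,0,0,0]]])

```text
clock: 9.25
position: [0.5535, -0.0915, 0.1016]
ee_rot: [-0.565, 0.425, -0.426, 0.565]
ft_force: [-2.7, -0.2, 4.7]
grip_width: 0.365
```

Emit:
arm_command(commands=[[[0,0,0,0,0,0],[0,0,0,0,0,0],[0,0,0,0,0,0],[0,0,0,0,0,0],[0,0,0,0,0,0],[0,0,0,0,0,0]]], claw=5.5)

```text
clock: 9.85
position: [0.5533, -0.0914, 0.1013]
ee_rot: [-0.565, 0.426, -0.426, 0.565]
ft_force: [0.6, 0.2, -1.1]
grip_width: 0.642
```

Run:
```python
from h import *
o=manip.get_obs(); print(o["clock"],o["position"],o["grip_width"],o["ft_force"])
c=cam("scene");cv2.imwrite("pics/s6.png",cv2.resize(c["pixels"][180:240,240:320],None,fx=9,fy=9,interpolation=cv2.INTER_CUBIC))
```

```text
9.85 [ 0.55330529 -0.09139211  0.10129825] 0.6420536841412842 [ 0.56594601  0.15779315 -1.08476378]
```

View pics/s6.png

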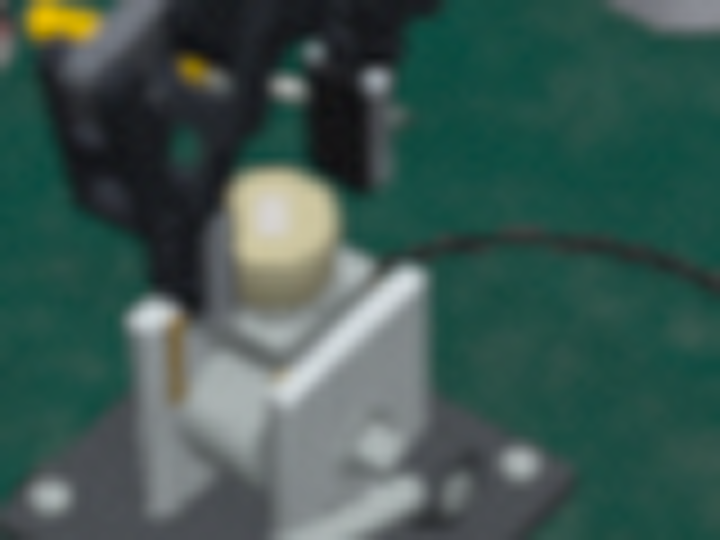

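The puck (275,235 in the crop) stands upright on the seat with the fingers open. I retreat straight up.

Emit:
arm_command(commands=[[[0,0,0.5,0,0,0],[0,0,2,0,0,0],[0,0,4.5,0,0,0],[0,0,7.5,0,0,0],[0,0,10,0,0,0],[-1,-2,12,0,0,0],[-3,-5.5,12,0,0,0],[-5,-8.5,12,0,0,0],[-7,-11,12,0,0,0],[-8.4,-13,12,0,0,0],[-8.4,-13,12,0,0,0],[-8.4,-13,12,0,0,0],[-8.4,-13,12,0,0,0]]])

```text
clock: 11.2
position: [0.4701, -0.2203, 0.222]
ee_rot: [-0.565, 0.425, -0.425, 0.565]
ft_force: [0.1, 0.9, -0.1]
grip_width: 0.643
```

```bash
cat > pk.py <<'E'
from h import *
import sys
o=manip.get_obs(); print(o["clock"],o["position"],o["grip_width"],o["ft_force"])
tag=sys.argv[1]
for n in ["scene","top"]:
    c=cam(n);P=pts(c,np.ones(c["depth"].shape,bool))
    k=(np.hypot(P[:,0]-.553,P[:,1]+.092)<.045)&(P[:,2]>.112)&(P[:,2]<.135);q=P[k]
    if len(q)>5:
        A=np.c_[q[:,:2]-q[:,:2].mean(0),np.ones(len(q))];s=np.linalg.lstsq(A,q[:,2],rcond=None)[0]
        print(n,len(q),"top mean",q.mean(0).round(4),"mid",((q.min(0)+q.max(0))/2).round(4),"slope",s[:2].round(3))
    k=(np.hypot(P[:,0]-.48,P[:,1]+.2)<.06)&(P[:,2]>.07)&(P[:,2]<.11);q=P[k]
    if len(q)>20: print("handle+arm",q.mean(0).round(4))
    u,v=(225,165) if n=="scene" else (225,160)
    cv2.imwrite(f"pics/{n}{tag}.png",cv2.resize(c["pixels"][v:v+110,u:u+140],None,fx=5,fy=5,interpolation=cv2.INTER_CUBIC))
E
python3 pk.py 7
```

```text
11.2 [ 0.47008249 -0.22032466  0.22203708] 0.6430525740916199 [ 0.05240963  0.87131813 -0.12375282]
scene 88 top mean [ 0.5534 -0.0982  0.1175] mid [ 0.5524 -0.0962  0.1168] slope [0.039 0.138]
handle+arm [ 0.4729 -0.1912  0.0924]
top 156 top mean [ 0.551  -0.0943  0.1167] mid [ 0.5514 -0.0947  0.1176] slope [0.065 0.05 ]
handle+arm [ 0.4824 -0.1641  0.0849]
```

View pics/scene7.png

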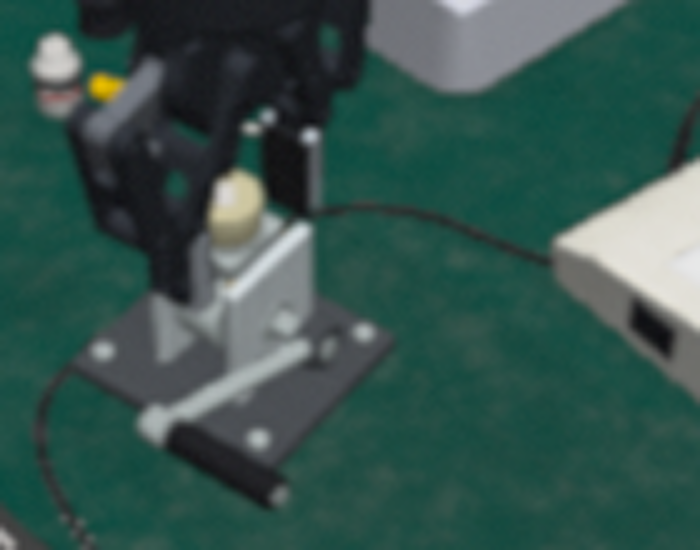

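View pics/top7.png

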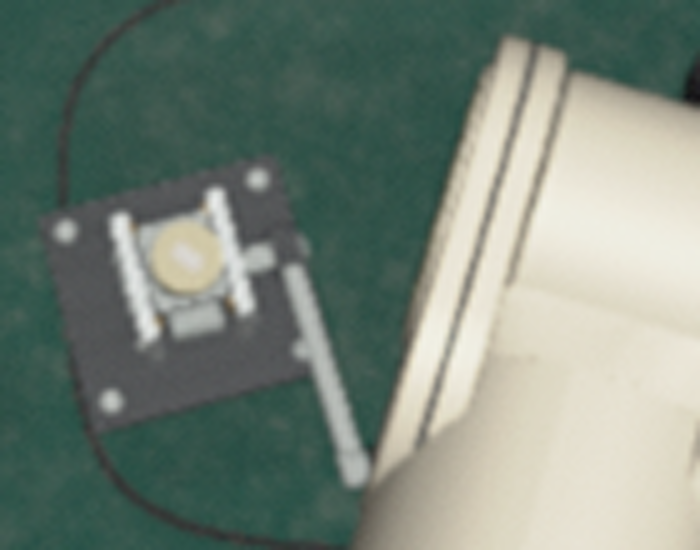

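The puck is on the seat, about 3 mm off centre and tilted about 4°, with the lever still down. Now the handle: descend with the jaws across the bar.

Emit:
arm_command(commands=[[[0,0.5,-2,0,0,0],[0,1,-4.5,0,0,0],[0,1.1,-7.5,0,0,0],[0,1.1,-10,0,0,0],[0,1.1,-12,0,0,0],[0,1.1,-13.5,0,0,0],[0,1.1,-14.5,0,0,0],[0,1.1,-15.2,0,0,0],[0,1.1,-15.2,0,0,0],[0,1.1,-15.2,0,0,0]]])

```text
clock: 12.3
position: [0.4697, -0.2105, 0.0699]
ee_rot: [-0.565, 0.425, -0.426, 0.565]
ft_force: [0.6, -0.1, 0.5]
grip_width: 0.645
```

```bash
python3 pk.py 8
```

```text
12.3 [ 0.46974349 -0.21052934  0.0699256 ] 0.6451572526669231 [ 0.64264518 -0.09347337  0.4620971 ]
handle+arm [ 0.4721 -0.215   0.0945]
top 155 top mean [ 0.5513 -0.0942  0.1162] mid [ 0.5519 -0.0947  0.1169] slope [0.021 0.023]
handle+arm [ 0.4886 -0.1614  0.082 ]
```

View pics/scene8.png

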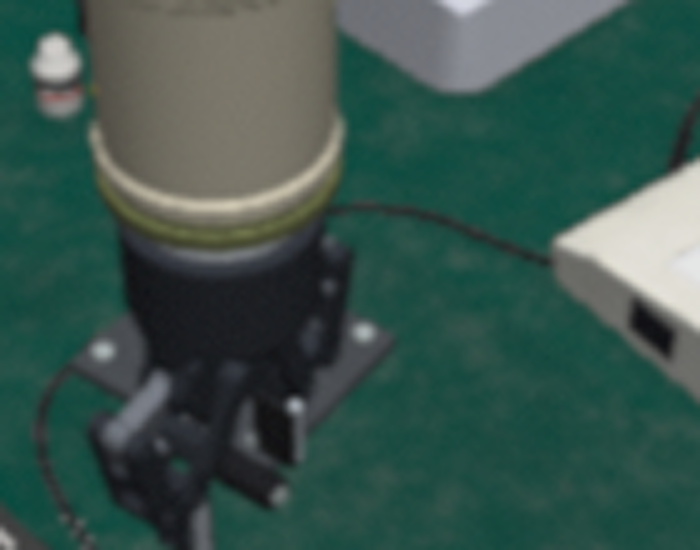

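The handle (crop 260,480) lies between the open fingers, and the top camera still sees the puck in place. Close.

Emit:
arm_command(commands=[[[0,0,0,0,0,0],[0,0,0,0,0,0],[0,0,0,0,0,0],[0,0,0,0,0,0],[0,0,0,0,0,0],[0,0,0,0,0,0],[0,0,0,0,0,0],[0,0,0,0,0,0],[0,0,0,0,0,0],[0,0,0,0,0,0]]], claw=1, newtons=30)

```text
clock: 13.4
position: [0.4731, -0.2094, 0.0704]
ee_rot: [-0.563, 0.423, -0.427, 0.567]
ft_force: [14.8, 2.4, -7.9]
grip_width: 0.175
```

Run:
```python
import numpy as np
for i in range(1,25):
    q=1.2*(i/24); a=1.2-q
    dx=12*(np.sin(1.2)-np.sin(a)); dz=12*(np.cos(a)-np.cos(1.2))
    y=np.radians(16)
    print(i,np.round([dx*np.cos(y),dx*np.sin(y),dz],2))
```

```text
1 [0.22 0.06 0.55]
2 [0.47 0.14 1.09]
3 [0.75 0.21 1.62]
4 [1.04 0.3  2.14]
5 [1.37 0.39 2.63]
6 [1.72 0.49 3.11]
7 [2.09 0.6  3.57]
8 [2.48 0.71 4.01]
9 [2.89 0.83 4.43]
10 [3.32 0.95 4.83]
11 [3.77 1.08 5.2 ]
12 [4.24 1.22 5.56]
13 [4.72 1.35 5.88]
14 [5.22 1.5  6.18]
15 [5.73 1.64 6.46]
16 [6.26 1.79 6.7 ]
17 [6.8  1.95 6.92]
18 [7.34 2.11 7.12]
19 [7.9  2.26 7.28]
20 [8.46 2.43 7.41]
21 [9.03 2.59 7.52]
22 [9.6  2.75 7.59]
23 [10.17  2.92  7.64]
24 [10.75  3.08  7.65]
```

The handle is gripped (15 mm opening). The 15 N side force says the bar sits about 3.5 mm further along +x than commanded, so I include that offset and swing the first half of the arc.

Emit:
arm_command(commands=[[[0.2,0.05,0,0,0,0],[0.35,0.1,0.05,0,0,0],[0.45,0.12,0.27,0,0,0],[0.57,0.16,0.55,0,0,0],[0.7,0.2,0.82,0,0,0],[0.82,0.24,1.09,0,0,0],[0.95,0.27,1.36,0,0,0],[1.1,0.31,1.62,0,0,0],[1.25,0.36,1.88,0,0,0],[1.39,0.4,2.14,0,0,0],[1.55,0.45,2.38,0,0,0],[1.72,0.49,2.63,0,0,0],[1.9,0.54,2.87,0,0,0],[2.07,0.59,3.11,0,0,0],[2.07,0.59,3.11,0,0,0]]])

```text
clock: 14.9
position: [0.4887, -0.2051, 0.1007]
ee_rot: [0.565, -0.427, 0.425, -0.564]
ft_force: [-9.9, -4.2, 3.2]
grip_width: 0.174
```

```bash
python3 pk.py 9
```

```text
14.9 [ 0.48868678 -0.20509759  0.10071238] 0.17385696178370627 [-9.88693924 -4.15269342  3.16957722]
top 163 top mean [ 0.5509 -0.0943  0.1196] mid [ 0.5512 -0.0936  0.1196] slope [0.059 0.059]
handle+arm [ 0.5054 -0.1572  0.0987]
```

View pics/top9.png

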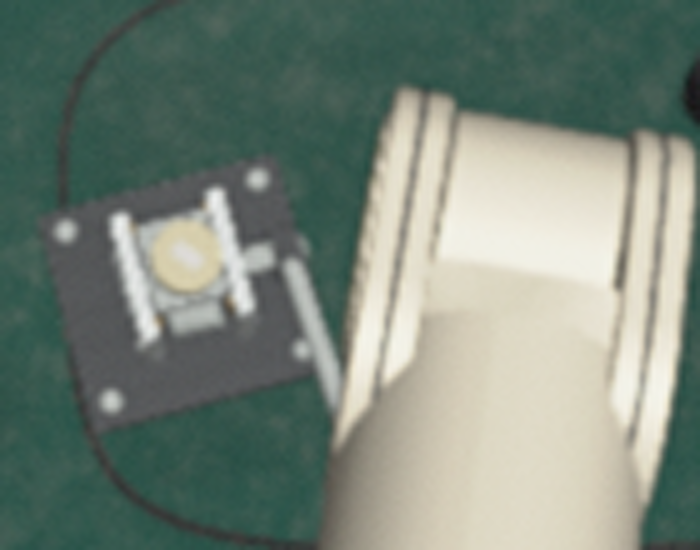

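View pics/scene9.png

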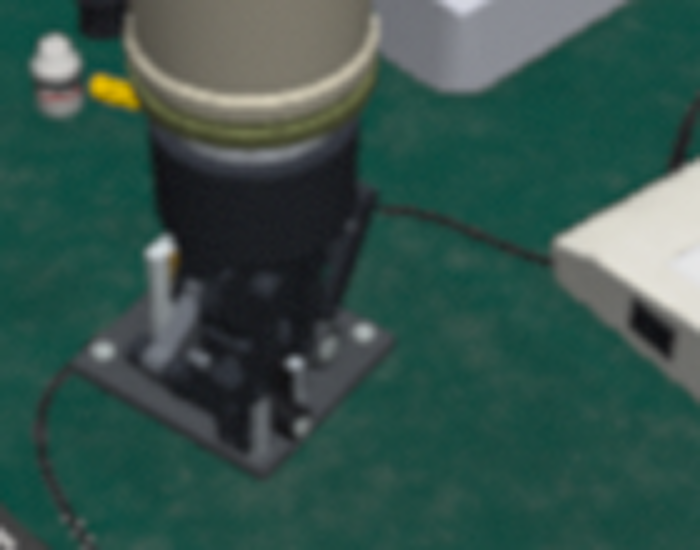

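The puck has risen about 3 mm and still rides level. The force is now radially outward at about 10 N, so I take 2.5 mm of the x offset back and continue.

Emit:
arm_command(commands=[[[0.05,0.02,0.2,0,0,0],[0.17,0.05,0.46,0,0,0],[0.32,0.1,0.68,0,0,0],[0.51,0.15,0.9,0,0,0],[0.71,0.21,1.11,0,0,0],[0.92,0.27,1.32,0,0,0],[1.13,0.33,1.52,0,0,0],[1.35,0.39,1.72,0,0,0],[1.57,0.46,1.91,0,0,0],[1.8,0.52,2.09,0,0,0],[2.03,0.59,2.27,0,0,0],[2.27,0.66,2.45,0,0,0],[2.51,0.72,2.61,0,0,0],[2.75,0.79,2.77,0,0,0],[3.0,0.86,2.92,0,0,0],[3.25,0.94,3.07,0,0,0],[3.5,1.01,3.21,0,0,0],[3.76,1.08,3.35,0,0,0],[3.76,1.08,3.35,0,0,0]]])

```text
clock: 16.9
position: [0.528, -0.1939, 0.1357]
ee_rot: [0.565, -0.425, 0.426, -0.564]
ft_force: [-10.5, -2.1, 13.4]
grip_width: 0.172
```

```bash
python3 pk.py 10
```

```text
16.9 [ 0.52795718 -0.1939335   0.13574455] 0.17173324128963088 [-10.46843026  -2.08195416  13.42191741]
scene 73 top mean [ 0.5478 -0.0892  0.1261] mid [ 0.5493 -0.0897  0.1219] slope [0.128 0.03 ]
top 171 top mean [ 0.5507 -0.0941  0.124 ] mid [ 0.5517 -0.0937  0.1212] slope [0.054 0.088]
```

View pics/top10.png

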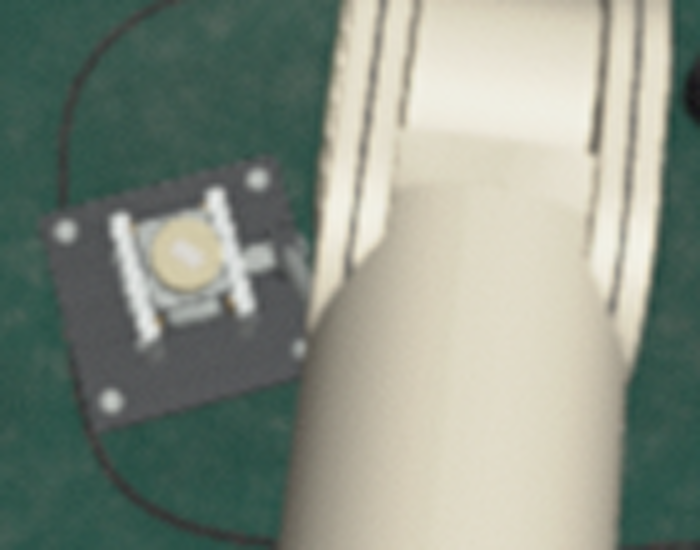

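Still rising and the puck is steady (top z 0.124). The force is about 17 N radially outward, so I give it 3 mm upward and finish the arc.

Emit:
arm_command(commands=[[[0.05,0.01,0.2,0,0,0],[0.2,0.06,0.42,0,0,0],[0.43,0.12,0.54,0,0,0],[0.7,0.2,0.65,0,0,0],[0.97,0.28,0.76,0,0,0],[1.24,0.36,0.86,0,0,0],[1.51,0.44,0.96,0,0,0],[1.79,0.52,1.04,0,0,0],[2.07,0.59,1.12,0,0,0],[2.35,0.68,1.19,0,0,0],[2.63,0.76,1.25,0,0,0],[2.92,0.84,1.31,0,0,0],[3.2,0.92,1.36,0,0,0],[3.49,1.0,1.4,0,0,0],[3.77,1.08,1.43,0,0,0],[4.06,1.17,1.46,0,0,0],[4.34,1.25,1.48,0,0,0],[4.6,1.32,1.49,0,0,0],[4.8,1.38,1.49,0,0,0],[4.92,1.41,1.49,0,0,0]]])

```text
clock: 19.0
position: [0.5775, -0.1795, 0.1496]
ee_rot: [-0.565, 0.425, -0.426, 0.565]
ft_force: [-5.2, -1.9, 6.3]
grip_width: 0.175
```

```bash
python3 pk.py 11
```

```text
19.0 [ 0.57747926 -0.17948232  0.14964937] 0.17450876338502144 [-5.17972269 -1.86344854  6.27862438]
scene 173 top mean [ 0.5494 -0.0964  0.125 ] mid [ 0.5512 -0.0935  0.1219] slope [0.21 0.27]
top 174 top mean [ 0.5505 -0.094   0.1258] mid [ 0.5511 -0.0937  0.123 ] slope [0.075 0.033]
```

View pics/top11.png

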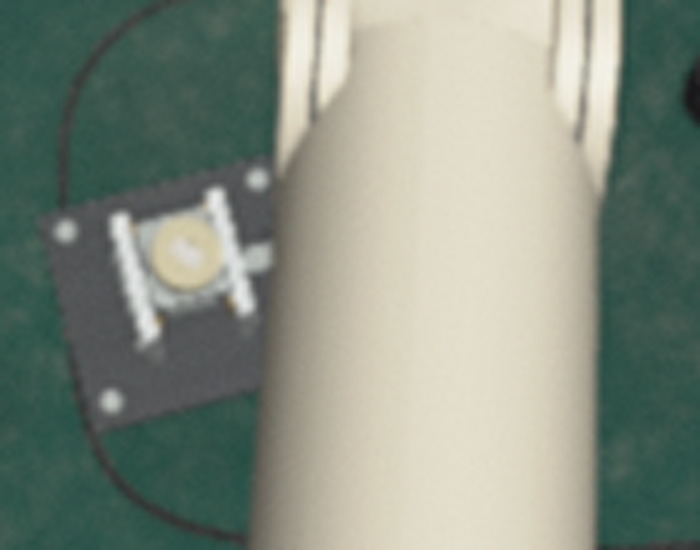

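View pics/scene11.png

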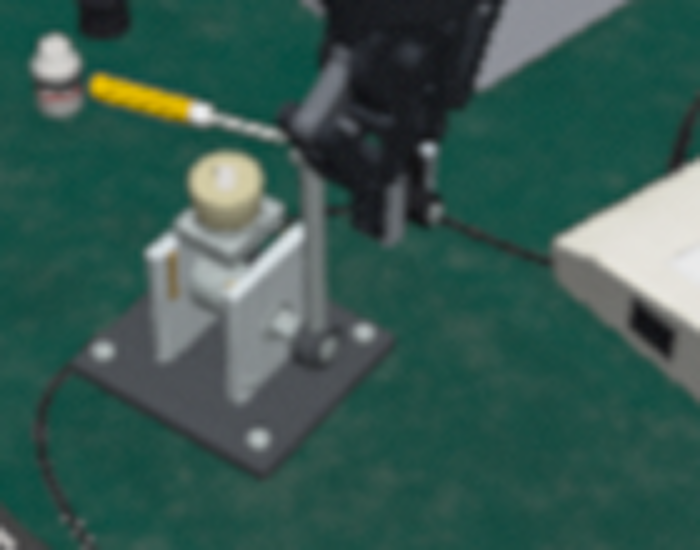

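The lever stands upright (crop 313,240). The grasp is within 1 mm of above the axle in lift x, and the puck sits on the raised seat at (225,190). I let it settle, check again and hand in.

Emit:
arm_command(commands=[[[0,0,0,0,0,0],[0,0,0,0,0,0],[0,0,0,0,0,0],[0,0,0,0,0,0],[0,0,0,0,0,0],[0,0,0,0,0,0],[0,0,0,0,0,0],[0,0,0,0,0,0]]])

```text
clock: 19.9
position: [0.5774, -0.1795, 0.1496]
ee_rot: [-0.565, 0.425, -0.426, 0.565]
ft_force: [-3.2, -1.3, 5.7]
grip_width: 0.175
```

```bash
python3 pk.py 12
python3 - <<'E'
from h import *
c=cam("top")
for th in ["spare_objective","objective_can","loupe","tally","waffle_a"]:
    for m in manip.masks_of("top",th)[:1]:
        print(th,round(m["p"],2),np.median(pts(c,m["mask"]),0).round(3))
print(manip.get_obs()["position"],manip.get_obs()["ft_force"]); print(manip.hand_in())
E
```

```text
19.9 [ 0.57737016 -0.17952565  0.14963735] 0.17483147144994146 [-3.23076954 -1.30144127  5.6978348 ]
scene 175 top mean [ 0.5492 -0.0966  0.1252] mid [ 0.5511 -0.0941  0.1216] slope [0.199 0.281]
top 175 top mean [ 0.5506 -0.094   0.1258] mid [ 0.5511 -0.0937  0.1229] slope [0.106 0.044]
objective_can 0.75 [ 0.651 -0.351  0.056]
tally 0.84 [0.463 0.096 0.016]
waffle_a 0.83 [0.409 0.161 0.004]
[ 0.57739208 -0.17952571  0.14965816] [-4.60052937 -1.50388227  5.77116155]
the job is handed in; nothing more can be done
None
```

I set the cream puck on the domed seat with the lever down and let go. I then gripped the crossbar handle, swung the lever up to vertical, and handed in at about 20 s while still holding it.

**Last checks:**
- **Puck:** it is on the raised seat, about 3 mm from the estimated dome centre, with its top at about 0.126 m (0.127 m expected). The last two looks, about 1 s apart, put it in the same place.
- **Lever:** the grasp is within 1 mm of directly above the axle in lift x, so the angle should be about 1.2 rad. The wrist reads about 7 N on the held handle.
- **Bystanders:** the objective can, tally and waffle tray are where they were at the start. The network did not find the loupe or the spare objective in the final top picture. Neither was near the gripper's path, and the spare objective showed no change in the scene camera.
- **Disagreement:** the scene camera's tilt fit came out large (about 0.3), while the top camera's was about 0.1. The scene fit includes side-wall points, so I relied on the top camera and the picture, which shows the puck nearly level.

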